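# Free the stuck stopper of the stoneware crock

## Robot

A 6-joint arm with a two-finger parallel gripper is mounted at the origin on a cart in front of the work surface, level with it; the furniture and walls round the work are solid. World frame = base frame: x ahead of the robot, y to its left, z up, the work surface at z = 0. Lengths are in m, angles in rad, forces in N, time in s.
With the tool pointing down it reaches from about 0.275 to 0.85 m from the base axis. Payload 5.2 kg.
Tool frame: the origin (TCP) lies on the centre line of the jaws, within the pads' length; the fingertips stand 11 mm ahead of it and the grasp point (between the pads) lies 8 mm behind it; z points along the fingers, y is the line along which they close (so a half turn about z gives the same grasp; the last joint's range is limited). The gripper opens to 85 mm and grips with 20 to 120 N. Pads are 22 mm wide; open, the fingers measure 114 mm over their backs; the gripper's body (76 mm by 85 mm) begins 54 mm behind the grasp point. The pads swing forward as they close: fully open they stand 13 mm farther back than shut.
Start: joints at [-1.482, 0.259, 1.535, -0, 1.348, -0.203], TCP at [0.158, -0.527, 0.242] pointing down, gripper open.
Joint ranges: [-3.14, 3.14], [-0.91, 2.08], [0.19, 2.58], [-1.22, 4.36], [0.22, 2.71], [-3.12, 3.12]. Speed limits (rad/s): [2.57, 2.57, 3.14, 3.14, 3.14, 3.14].

## Interface

Orientations are given as [roll, pitch, yaw] about the fixed x, y, z axes, in that order (R = Rz(yaw) Ry(pitch) Rx(roll)).
In Python, from rig import * gives the robot as it stands.
- The arm moves only by the tool jog_arm, never from a script. Its argument "motion" is text: rows parted by semicolons, each of 7 numbers parted by spaces: the shift along the tool's x, y, z in m, then the turn, a rotation vector about the tool's x, y, z in rad, then the finger opening in m, from 0 to 0.0854. A call has 1 to 12 rows; each row is the pose to reach, as a shift and turn from the pose commanded when the call began, along the tool's axes at that moment; what a row does not reach only later rows make up. A row lasts 1/8 s, in which the tool goes at most 62.5 mm and 10.7 degrees, less where a joint would pass 70% of its speed; a pose out of reach is approached as far as the arm can. A call with a gripper value outside its range is refused whole. The fingers move at their own pace and stop on an object; the grip force is fixed at half the most. Time passes only in rows, so rows that repeat a pose let the fingers close. It gives the time, the measured TCP pose, the force, the opening and the grip force at its end, in the units of the state.
- sense(): the state, without advancing time (a new reading comes with each control period).
- capture(name): name is "scene" or "top" or "wrist"; returns (picture, depth): 384x512x3 uint8, red, green, blue; 384x512 float32, m along the optical axis (not along the pixel's ray), 0 where there is no reading.
- camera_params(name): a dict with "camera_matrix" (3x3 intrinsics, pixels), "pose" (4x4, takes a point from camera to world coordinates). Camera axes: x right, y down, z forward; pixel columns grow to the right and rows downward; lengths in m; the calibration is good to about 2 mm. A picture is of the moment at which its call begins: read the wrist's pose just before it. camera_params takes no time and is no camera call; for the wrist camera it gives the pose at the moment of the call.
- finish_job(): hands the job in; it is judged then, once.
Trained networks look in the newest picture that a camera, given by its name, has taken for a name from the list of things; names that differ only in an ending like _2 or _b are one class to them, and where a whole thing is asked for, a point or a joint stands for the part that bears it (a point fixed in the world has none). Each returns a list of dicts, best first, with "conf" (0 to 1); they miss things now and then, are a little off and sometimes report something else, mostly with a low value. They report only what shows in the picture. A call takes as long as a camera call. They do not tell look-alikes from the thing itself.
- masks_of(query, camera): "mask" (384x512 bool, what is visible of it) and "extent" ([left, top, width, height] in pixels, round what is visible of it).
- tip_of(query, camera): "uv" ([column, row] in pixels: a listed point, or the origin of a listed thing).
The state is a dict: "time": time; "qpos": joint angles; "qvel": joint speeds; "tau": joint torques, N m; "eef_pos": TCP position; "tcp_rot": TCP orientation; "force": force on the tool from outside, world axes, zero at the start; "torque": the same for the moment, N m; "opening": opening from 0.0 (shut) to 1.0 (fully open); "grasp_force": force on a finger pad.
Only numpy, scipy, OpenCV 4.12 (cv2) and the standard library are available. Lean on these libraries where they do the work, as an engineer would, in place of code of your own. Each camera call takes 0.05 s, during which the arm holds its last target. There are 200 camera calls.

## Task

The wooden stopper of the white stoneware crock is jammed in its tapered mouth. Twist it by its handle to break it free, pull it straight out, and set it down (do not drop it) standing upright on its narrow foot in the middle of the plate; leave the spice jars, the mug and the egg timer where they are.

Things in the scene. Friction and masses are not known exactly. Their poses are not given: they have to be found in the camera images.
- crock: White glazed stoneware crock, heavy and immovable: round body 130 mm across, shoulder, neck 82 mm across, 124 mm high without the stopper, two small ears at the sides (at its +y and -y, reaching 84 mm from the axis, 47 to 85 mm up). Origin at the centre of its underside, z up. The tapered mouth at the top is about 52 mm wide and 40 mm deep.
- seat (a joint): How far the jammed stopper has been turned in the crock's mouth, rad, anticlockwise from above positive, 0 at the start. The jam resists turning with about 0.25 N m all the way, to either side alike, and does not spring back. A straight pull does not move the stopper; once it has been turned about 0.55 rad (30 degrees) to either side it lifts out without resistance, and stays free up to the stop at 1.5 rad. When the stopper is out the value stays as it is.
- stopper_center (a point): Half-way up (45 mm above the foot of) the loose brown wooden stopper, on its axis; 90 mm high, about 140 g. The lower 50 mm is a round tapered plug, 42 mm across at the flat foot and 52 mm at the top; above it stands a flat upright paddle handle, 70 mm long (along the stopper's x), 18 mm thick (along its y), from 50 to 90 mm above the foot. z is up. While seated, its foot is 84 mm above the worktop and its plug top stands 10 mm above the crock's rim.
- stopper_handle (a point): The point of the stopper's handle to grip: 72 mm above its foot, on the axis, with 22 mm of clear handle height below it and 18 mm above it; axes as stopper_center (pinch across y, 18 mm).
- plate: Round white patterned plate, loose, 200 mm across, rim 22 mm high; origin at the centre of its underside. Its flat middle, about 90 mm across, is 8 mm above the worktop.
- spice_jar_1_center (a point): Spice jar with a green cap, 46 mm across, 106 mm high, bystander; point half-way up.
- spice_jar_2_center (a point): The other spice jar, like the first, bystander; point half-way up.
- mug_1_center (a point): Blue and white mug, 78 mm across, 112 mm with its handle, 92 mm high, bystander; point half-way up on the mug's axis.
- egg_timer_center (a point): Round egg timer, 60 mm across, 57 mm high, bystander; point half-way up.
Not all that is in view belongs to the job. Of the things like the part that bears stopper_center, leave any that is red or yellow; of the rest the larger one is meant.

How it is judged:
On the way, in this order (a step that is already met when the one before it is completed fails the run):
1. the stopper is turned at least 0.5 rad in its seat, to either side, still seated ((value of joint seat above 0.5 rad or value of joint seat below -0.5 rad) and z of stopper_center in the frame of crock below 0.145 m), for 0.05 s.
2. the stopper is pulled out: its foot above the crock's rim (z of stopper_center in the frame of crock above 0.169 m), for 0.1 s.
3. the stopper is brought down over the plate, its foot less than 15 mm above it, still in the fingers (horizontal distance between stopper_center and plate below 0.045 m and z of stopper_center in the frame of plate below 0.068 m and contact force between the fingers and stopper above 1 N), for 0.05 s.
At the end, for the whole second after the job is handed in: The stopper stands upright (within 0.12 rad) on its foot on the plate, its axis within 40 mm of the plate's centre, released and at rest; the plate lies flat on the worktop (horizontal distance between stopper_center and plate below 0.04 m and z of stopper_center in the frame of plate between 0.045 and 0.058 m and height (world z) of plate below 0.008 m and angle between stopper_center's own z axis and vertical below 0.12 rad and height (world z) of stopper_handle above 0.07 m and linear speed of each of stopper, plate below 0.02 m/s); the robot touches nothing.
It fails at once if a spice jar, the mug or the egg timer is moved by more than 30 mm (distance of any of spice_jar_1_center, spice_jar_2_center, mug_1_center, egg_timer_center from where it was at the start of the episode above 0.03 m).
It also fails if it takes over 42 s, if anything falls off the work surface, if the arm or the gripper's body presses on something with over 40 N, if the wrist force passes 120 N, or if a joint passes its speed limit or range.

## Working session

There is one attempt and no reset: what is moved stays moved. The work goes in short steps, Python scripts to look and compute and a tool call to move; the robot and the scene stay as the last step left them, time stands still between calls to the robot, and variables do not carry over. Pictures are saved under pics/ and viewed, at most 10 in all, crops included, and the job is handed in when it is done.

Besides the shell and the picture viewer there is one more tool, called after "Call:" by a JSON object that holds its "method" and its "body", one argument or row to a line. jog_arm: Moves the arm, as the interface text tells. Its arguments: {"type":"object","properties":{"motion":{"type":"string"}},"required":["motion"]}

```bash
ls; mkdir -p pics; python3 - <<'E'
from rig import *
import cv2,numpy as np
s=sense();print(s)
a=[]
for c in("scene","top"):
    p,d=capture(c);np.savez("/tmp/%s.npz"%c,p=p,d=d);cv2.imwrite("pics/%s0.png"%c,p[:,:,::-1])
    K=camera_params(c)
    k=K["camera_matrix"];T=np.array(K["pose"])
    print(c,k,T.round(3))
    for q in("stopper_center","stopper_handle","plate","crock","spice_jar_1_center","mug_1_center","egg_timer_center"):
        for r in masks_of(q,c)[:4]:
            m=r["mask"]&(d>0);v,u=np.nonzero(m)
            if len(v)<5: continue
            z=d[m];P=np.c_[(u-k[0][2])/k[0][0]*z,(v-k[1][2])/k[1][1]*z,z]@T[:3,:3].T+T[:3,3]
            print(c,q,round(r["conf"],2),r["extent"],"med",np.median(P,0).round(3),"lo",np.percentile(P,2,0).round(3),"hi",np.percentile(P,98,0).round(3))
E
```

```text
pics
{'time': 0.0, 'qpos': array([-1.48178822e+00,  2.59322539e-01,  1.53613082e+00, -1.51893562e-05,
        1.34801186e+00, -2.02784819e-01]), 'qvel': array([-1.38459392e-04, -2.88818274e-04, -1.41760853e-03,  6.55137934e-04,
       -1.75485366e-03,  2.15634053e-05]), 'tau': array([-2.87650928e-04, -4.46027792e+01, -2.90575916e+01, -1.49115381e-04,
        1.16728645e-02, -2.98017858e-05]), 'eef_pos': array([ 0.15819528, -0.52619872,  0.24146654]), 'tcp_rot': array([-3.13975547e+00, -3.62627750e-04,  2.91795961e-01]), 'force': array([ 0.56667781, -0.72380276, -0.23239045]), 'torque': array([-0.00530616, -0.03407148,  0.00484961]), 'grasp_force': 0.0, 'opening': 0.997925611432269}
scene [[482.00753051   0.         263.32350284]
 [  0.         482.00753051 202.44425574]
 [  0.           0.           1.        ]] [[ 0.876 -0.315  0.366  0.015]
 [-0.482 -0.593  0.645 -0.94 ]
 [ 0.014 -0.741 -0.671  1.218]
 [ 0.     0.     0.     1.   ]]
scene stopper_center 0.69 [266.1, 218.4, 21.6, 20.7] med [ 0.582 -0.042  0.153] lo [ 0.552 -0.056  0.124] hi [ 0.616 -0.028  0.175]
scene stopper_cente
[... 2552 characters left out ...]
0, 12.5, 12.6] med [ 0.708 -0.158  0.041] lo [ 0.692 -0.174  0.001] hi [ 0.735 -0.142  0.067]
top plate 0.62 [195.4, 158.3, 55.4, 53.8] med [0.587 0.251 0.016] lo [0.496 0.159 0.001] hi [0.676 0.341 0.027]
top crock 0.93 [266.7, 203.7, 46.2, 35.1] med [ 0.569 -0.034  0.101] lo [ 0.522 -0.093  0.025] hi [0.641 0.03  0.129]
top mug_1_center 0.79 [306.8, 160.1, 28.7, 25.4] med [ 0.798 -0.047  0.036] lo [ 0.748 -0.081  0.008] hi [ 0.842 -0.01   0.094]
top egg_timer_center 0.81 [153.8, 179.0, 14.1, 15.8] med [0.466 0.439 0.042] lo [0.441 0.419 0.011] hi [0.493 0.466 0.058]
top egg_timer_center 0.47 [266.1, 138.7, 13.4, 21.0] med [0.779 0.157 0.093] lo [ 0.768  0.139 -0.   ] hi [0.801 0.183 0.111]
```

```bash
python3 - <<'E'
import cv2,numpy as np
p=np.load("/tmp/top.npz");s=np.load("/tmp/scene.npz")
a=cv2.resize(p["p"][120:300,130:370],(768,576),interpolation=cv2.INTER_CUBIC)
cv2.imwrite("pics/top1.png",a[:,:,::-1])
a=cv2.resize(s["p"][140:320,150:390],(768,576),interpolation=cv2.INTER_CUBIC)
cv2.imwrite("pics/scene1.png",a[:,:,::-1])
# handle top points
from rig import camera_params
for c,D in(("top",p),("scene",s)):
    K=camera_params(c);k=K["camera_matrix"];T=np.array(K["pose"]);d=D["d"]
    v,u=np.nonzero(d>0);z=d[v,u];P=np.c_[(u-k[0][2])/k[0][0]*z,(v-k[1][2])/k[1][1]*z,z]@T[:3,:3].T+T[:3,3]
    n=np.linalg.norm(P[:,:2]-[.585,-.03],axis=1)
    Q=P[(n<.06)&(P[:,2]>.166)];m=Q[:,:2].mean(0);w,V=np.linalg.eigh(np.cov(Q[:,:2].T))
    e=(Q[:,:2]-m)@V
    print(c,len(Q),m,Q[:,2].max(),np.degrees(np.arctan2(V[1,1],V[0,1])),e.min(0),e.max(0), "mid",m+V@((e.min(0)+e.max(0))/2))
    R=P[(n<.06)&(P[:,2]>.115)&(P[:,2]<.128)];print("rim",cv2.minEnclosingCircle(R[:,:2].astype(np.float32)))
    G=P[(np.linalg.norm(P[:,:2]-[.587,.25],axis=1)<.13)&(P[:,2]>.009)&(P[:,2]<.035)];print("plate",cv2.minEnclosingCircle(G[:,:2].astype(np.float32)))
E
```

```text
top 11039 [ 0.62050083 -0.03301976] 1.231038661158282 89.96530337145143 [-0.00249516 -0.04463007] [0.06925889 0.05206126] mid [ 0.58712122 -0.02928395]
rim ((0.5860699415206909, -0.030473340302705765), 0.04137798026204109)
plate ((0.5819442272186279, 0.2524517774581909), 0.1257428675889969)
scene 768 [ 0.61652259 -0.03531974] 0.8518542057925842 88.94130140788985 [-0.0088188 -0.0434099] [0.06457532 0.05409463] mid [ 0.5887478  -0.02946319]
rim ((0.5842890739440918, -0.033597465604543686), 0.041868049651384354)
plate ((0.5894790887832642, 0.2477726936340332), 0.10422549396753311)
```

View pics/top1.png

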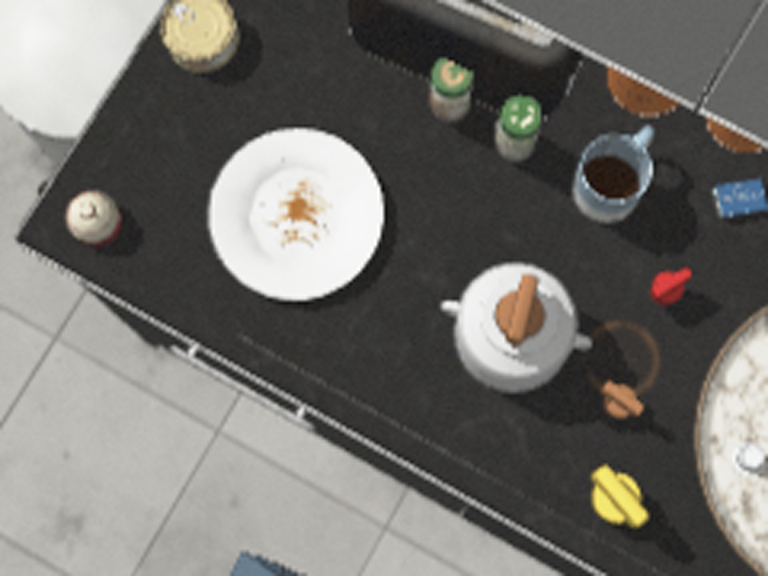

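View pics/scene1.png

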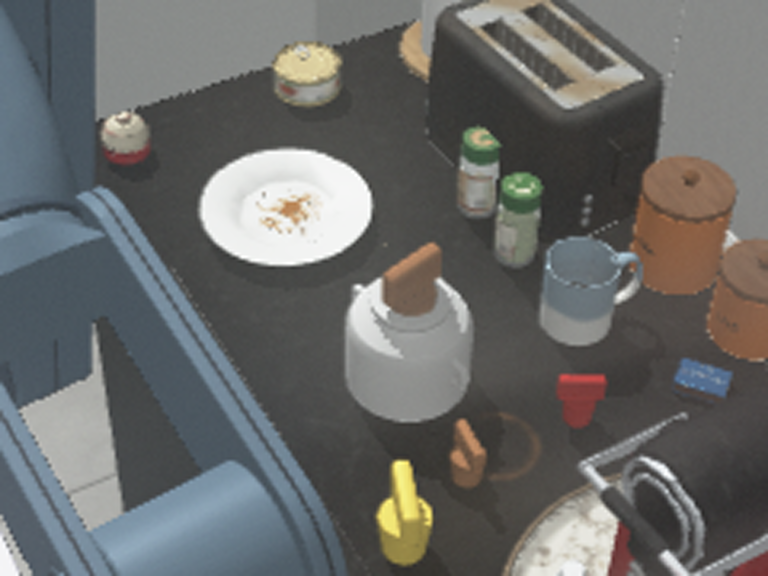

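The top crop shows the stopper in the crock at about (520,310), the empty plate at about (297,212), and the small brown, red and yellow look-alikes at lower right. I still need the exact axis and yaw of the handle.

```bash
python3 - <<'E'
import cv2,numpy as np
from rig import *
A=[]
for c in("top","scene"):
    D=np.load("/tmp/%s.npz"%c)
    K=camera_params(c);k=K["camera_matrix"];T=np.array(K["pose"]);d=D["d"]
    v,u=np.nonzero(d>0);z=d[v,u];P=np.c_[(u-k[0][2])/k[0][0]*z,(v-k[1][2])/k[1][1]*z,z]@T[:3,:3].T+T[:3,3]
    n=np.linalg.norm(P[:,:2]-[.585,-.03],axis=1)
    Q=P[(n<.05)&(P[:,2]>.168)&(P[:,2]<.19)].astype(np.float32)
    print(c,len(Q),Q[:,:2].mean(0),cv2.minAreaRect(Q[:,:2]),np.percentile(Q[:,2],[50,98]))
    w,V=np.linalg.eigh(np.cov(Q[:,:2].T));print("yaw",np.arctan2(V[1,1],V[0,1]))
    G=P[(np.linalg.norm(P[:,:2]-[.587,.25],axis=1)<.108)&(P[:,2]>.014)&(P[:,2]<.03)];print("plate",cv2.minEnclosingCircle(G[:,:2].astype(np.float32)))
    H=P[(P[:,2]>.13)&(P[:,2]<.6)&(P[:,0]>.3)&(n>.06)];print("tall",len(H),H.min(0) if len(H) else 0,H.max(0) if len(H) else 0)
E
```

```text
Traceback (most recent call last):
cv2.error: OpenCV(4.12.0) /io/opencv/modules/imgproc/src/convhull.cpp:143: error: (-215:Assertion failed) total >= 0 && (depth == CV_32F || depth == CV_32S) in function 'convexHull'
```

```bash
python3 - <<'E'
import cv2,numpy as np
from rig import *
for c in("top","scene"):
    D=np.load("/tmp/%s.npz"%c)
    K=camera_params(c);k=K["camera_matrix"];T=np.array(K["pose"]);d=D["d"]
    v,u=np.nonzero(d>0);z=d[v,u];P=np.c_[(u-k[0][2])/k[0][0]*z,(v-k[1][2])/k[1][1]*z,z]@T[:3,:3].T+T[:3,3]
    n=np.linalg.norm(P[:,:2]-[.585,-.03],axis=1)
    Q=P[(n<.05)&(P[:,2]>.168)&(P[:,2]<.19)].astype(np.float32)
    print(c,len(Q),Q[:,:2].mean(0),cv2.minAreaRect(np.ascontiguousarray(Q[:,:2])),np.percentile(Q[:,2],[50,98]))
    w,V=np.linalg.eigh(np.cov(Q[:,:2].T));print("yaw",np.arctan2(V[1,1],V[0,1]))
    G=P[(np.linalg.norm(P[:,:2]-[.587,.25],axis=1)<.108)&(P[:,2]>.014)&(P[:,2]<.03)];print("plate",cv2.minEnclosingCircle(np.ascontiguousarray(G[:,:2].astype(np.float32))))
    H=P[(P[:,2]>.13)&(P[:,2]<.6)&(P[:,0]>.3)&(n>.06)];print("tall",len(H),H.min(0) if len(H) else 0,H.max(0) if len(H) else 0)
    if len(H): print(np.unique(H[:,:2].round(1),axis=0).tolist())
E
```

```text
top 104 [ 0.5847792 -0.0307562] ((0.585944414138794, -0.03060334362089634), (0.06979815661907196, 0.018038885667920113), 14.296058654785156) [0.17391919 0.18072716]
yaw -2.8877797441369313
plate ((0.5859389901161194, 0.2492261379957199), 0.10074207186698914)
tall 11335 [ 0.37424027 -0.57360128  0.13002885] [0.90123712 1.02828742 0.46019863]
[[0.4, 1.0], [0.5, -0.6], [0.5, -0.5], [0.5, -0.4], [0.5, 1.0], [0.6, -0.6], [0.6, -0.5], [0.6, -0.4], [0.6, -0.3], [0.6, 1.0], [0.7, -0.5], [0.7, -0.4], [0.7, -0.3], [0.7, 1.0], [0.8, -0.5], [0.8, -0.4], [0.8, -0.3], [0.8, 0.1], [0.8, 0.2], [0.8, 0.3], [0.8, 1.0], [0.9, 0.1], [0.9, 0.2], [0.9, 0.3], [0.9, 1.0]]
scene 89 [ 0.58514106 -0.03405335] ((0.5870011448860168, -0.03381621837615967), (0.07007799297571182, 0.018040109425783157), 15.507816314697266) [0.17234175 0.17695127]
yaw -2.897959186324241
plate ((0.5894790887832642, 0.2477726936340332), 0.10422549396753311)
tall 49117 [ 0.3000919  -0.60211183  0.13000329] [1.03184269 1.03784815 0.55885414]
[[0.3, 1.0], [0.4, 1.0], [0.5, -0.6], [0.5, -0.5], [0.5, -0.4], [0.5, 1.0], [0.6, -0.6], [0.6, -0.5], [0.6, -0.4], [0.6, 1.0], [0.7, -0.5], [0.7, -0.4], [0.7, 1.0], [0.8, -0.5], [0.8, -0.4], [0.8, 0.0], [0.8, 0.1], [0.8, 0.2], [0.8, 0.3], [0.8, 1.0], [0.9, -0.6], [0.9, -0.5], [0.9, -0.3], [0.9, 0.0], [0.9, 0.1], [0.9, 0.2], [0.9, 0.3], [0.9, 0.4], [0.9, 0.5], [0.9, 1.0], [1.0, -0.6], [1.0, -0.5], [1.0, -0.4], [1.0, -0.3], [1.0, -0.2], [1.0, -0.1], [1.0, -0.0], [1.0, 0.1], [1.0, 0.2], [1.0, 0.3], [1.0, 0.4], [1.0, 0.5], [1.0, 0.6], [1.0, 0.7], [1.0, 0.8], [1.0, 0.9], [1.0, 1.0]]
```

```bash
cat > h.py <<'E'
from rig import *
import numpy as np
from scipy.spatial.transform import Rotation as R
def to(*targets):
    s=sense();r=R.from_euler("xyz",s["tcp_rot"]);print("t",round(s["time"],2),"p",s["eef_pos"].round(4),"rpy",s["tcp_rot"].round(4),"F",s["force"].round(1),"M",s["torque"].round(2),"g",round(s["grasp_force"],1),"open",round(s["opening"]*.0854,4),"q",s["qpos"].round(2))
    for x,y,z,yaw in targets:
        print((x,y,z,yaw),r.inv().apply(np.array([x,y,z])-s["eef_pos"]).round(4),(r.inv()*R.from_euler("xyz",[np.pi,0,yaw])).as_rotvec().round(4))
E
python3 -c "
from h import *
to((.3,-.2,.27,.255),(.586,-.032,.27,.255))"
```

```text
t 0.8 p [ 0.1583 -0.5267  0.2423] rpy [-3.1416 -0.      0.2918] F [0.3 0.2 0.5] M [ 0.07  0.   -0.07] g 0.0 open 0.0853 q [-1.48  0.26  1.53  0.    1.35 -0.2 ]
(0.3, -0.2, 0.27, 0.255) [ 0.2298 -0.2722 -0.0277] [-0.     -0.      0.0368]
(0.586, -0.032, 0.27, 0.255) [ 0.552  -0.3508 -0.0277] [-0.     -0.      0.0368]
```

Call:
{"method": "jog_arm", "body": {
  "motion": "0.05 -0.06 -0.028 0 0 0 0.06; 0.1 -0.12 -0.028 0 0 0 0.06; 0.14 -0.165 -0.028 0 0 0.02 0.06; 0.18 -0.215 -0.028 0 0 0.037 0.06; 0.225 -0.255 -0.028 0 0 0.037 0.06; 0.28 -0.28 -0.028 0 0 0.037 0.06; 0.34 -0.295 -0.028 0 0 0.037 0.06; 0.4 -0.31 -0.028 0 0 0.037 0.06; 0.46 -0.326 -0.028 0 0 0.037 0.06; 0.51 -0.341 -0.028 0 0 0.037 0.06; 0.552 -0.351 -0.028 0 0 0.037 0.06; 0.552 -0.351 -0.028 0 0 0.037 0.06"
}}

```text
time: 2.3
eef_pos: [0.5883, -0.0294, 0.2688]
tcp_rot: [-3.14, 0.001, 0.259]
force: [-0.5, 0.1, -0.9]
opening: 0.705
grasp_force: 0.0
```

```bash
python3 - <<'E'
from h import *
import cv2
to((.586,-.032,.152,.255))
K=camera_params("wrist");p,d=capture("wrist");cv2.imwrite("pics/w0.png",p[:,:,::-1])
k=K["camera_matrix"];T=np.array(K["pose"])
v,u=np.nonzero(d>0);z=d[v,u];P=np.c_[(u-k[0][2])/k[0][0]*z,(v-k[1][2])/k[1][1]*z,z]@T[:3,:3].T+T[:3,3]
n=np.linalg.norm(P[:,:2]-[.585,-.03],axis=1)
Q=P[(n<.05)&(P[:,2]>.166)&(P[:,2]<.185)].astype(np.float32)
if len(Q)>5: print(len(Q),np.percentile(Q[:,2],[5,50,98]),cv2.minAreaRect(np.ascontiguousarray(Q[:,:2])))
E
```

```text
t 2.3 p [ 0.5883 -0.0294  0.2688] rpy [-3.1404e+00  5.0000e-04  2.5880e-01] F [-0.5  0.1 -0.9] M [-0.01  0.01 -0.02] g 0.0 open 0.0602 q [-0.24  0.31  1.39  0.    1.43  1.07]
(0.586, -0.032, 0.152, 0.255) [-0.0028  0.0021  0.1168] [-0.0012  0.0005  0.0038]
2213 [0.17012626 0.17384563 0.17557045] ((0.5859537124633789, -0.03238663822412491), (0.06875207275152206, 0.017824802547693253), 14.202676773071289)
```

View pics/w0.png

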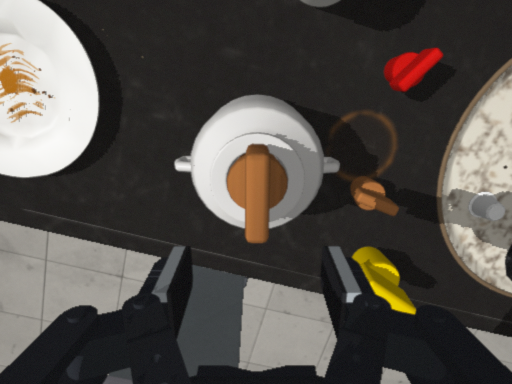

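The wrist view shows the handle centred between the fingers at column ~257. Wrist depth confirms the axis at (0.586,-0.032) with yaw 0.248, so I'll descend.

Call:
{"method": "jog_arm", "body": {
  "motion": "0 0 0.04 0 0 0.007 0.06; 0 0 0.08 0 0 0.007 0.06; 0 0 0.1 0 0 0.007 0.06; 0 0 0.117 0 0 0.007 0.06; 0 0 0.117 0 0 0.007 0.06; 0 0 0.117 0 0 0.007 0.06"
}}

```text
time: 3.1
eef_pos: [0.5864, -0.0323, 0.1545]
tcp_rot: [3.141, -0.002, 0.247]
force: [1.1, -0.3, 0.8]
opening: 0.702
grasp_force: 0.0
```

```bash
python3 -c "
from h import *
to((.586,-.032,.152,.248)); capture('top'); to((.586,-.032,.152,.248))"
```

```text
t 3.1 p [ 0.5864 -0.0323  0.1545] rpy [ 3.1407e+00 -1.6000e-03  2.4740e-01] F [ 1.1 -0.3  0.8] M [-0.01 -0.01 -0.01] g 0.0 open 0.06 q [-0.24  0.39  1.57 -0.    1.18  1.08]
(0.586, -0.032, 0.152, 0.248) [-0.0003 -0.0004  0.0025] [ 0.0009 -0.0016 -0.0006]
t 3.15 p [ 0.5866 -0.0322  0.1547] rpy [ 3.1404e+00 -2.0000e-03  2.4750e-01] F [ 0.2 -0.2 -0.2] M [-0.   -0.    0.03] g 0.0 open 0.06 q [-0.24  0.39  1.57 -0.    1.18  1.08]
(0.586, -0.032, 0.152, 0.248) [-0.0005 -0.0003  0.0027] [ 0.0012 -0.002  -0.0005]
```

Call:
{"method": "jog_arm", "body": {
  "motion": "0 0 0.001 0 0 0 0.04; 0 0 0.001 0 0 0 0.02; 0 0 0.001 0 0 0 0.005; 0 0 0.001 0 0 0 0.005; 0 0 0.001 0 0 0 0.005; 0 0 0.001 0 0 0 0.005; 0 0 0.001 0 0 0 0.005; 0 0 0.001 0 0 0 0.005"
}}

```text
time: 4.15
eef_pos: [0.5861, -0.0315, 0.1526]
tcp_rot: [-3.141, -0.001, 0.248]
force: [-0.9, 3.4, 6.1]
opening: 0.2
grasp_force: 59.4
```

Call:
{"method": "jog_arm", "body": {
  "motion": "0 0 0.001 0 0 -0.1 0.005; 0 0 0.001 0 0 -0.2 0.005; 0 0 0.001 0 0 -0.3 0.005; 0 0 0.001 0 0 -0.4 0.005; 0 0 0.001 0 0 -0.5 0.005; 0 0 0.001 0 0 -0.6 0.005; 0 0 0.001 0 0 -0.7 0.005; 0 0 0.001 0 0 -0.75 0.005; 0 0 0.001 0 0 -0.75 0.005; 0 0 0.001 0 0 -0.75 0.005"
}}

```text
time: 5.4
eef_pos: [0.5857, -0.0304, 0.1525]
tcp_rot: [-3.141, -0.002, 0.998]
force: [-4.1, 8.1, 12.3]
opening: 0.201
grasp_force: 60.4
```

```bash
python3 - <<'E'
from h import *
import cv2
to()
D=capture("top");d=D[1];K=camera_params("top");k=K["camera_matrix"];T=np.array(K["pose"])
s=capture("scene")[0]
cv2.imwrite("pics/s2.png",cv2.resize(s[160:310,190:390],(800,600),interpolation=cv2.INTER_CUBIC)[:,:,::-1])
E
```

```text
t 5.4 p [ 0.5857 -0.0304  0.1525] rpy [-3.1408e+00 -1.9000e-03  9.9770e-01] F [-4.1  8.1 12.3] M [ 1.47  0.72 -0.18] g 60.4 open 0.0171 q [-0.24  0.4   1.57  0.    1.18  0.33]
```

View pics/s2.png

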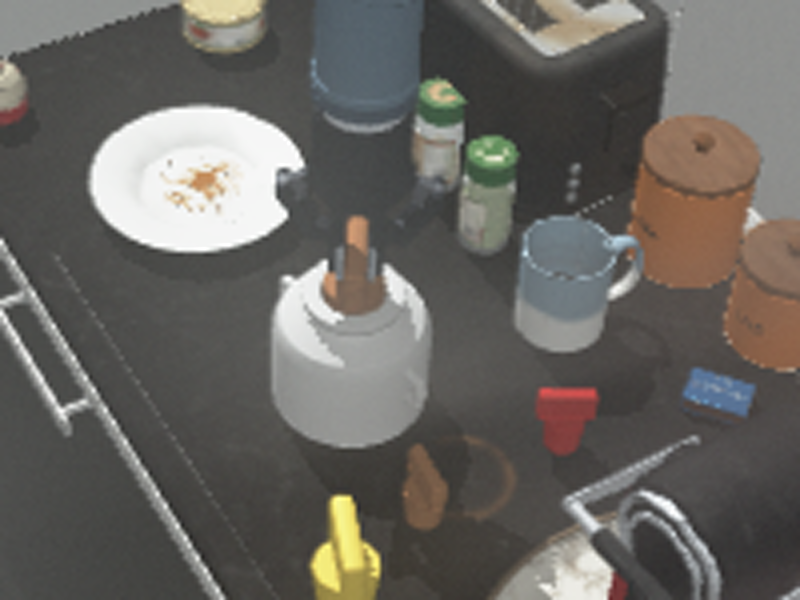

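The crop shows the handle at (357,240) gripped and turned nearly end-on to the camera. Next is the straight pull up.

Call:
{"method": "jog_arm", "body": {
  "motion": "0 0 -0.005 0 0 0 0.005; 0 0 -0.015 0 0 0 0.005; 0 0 -0.03 0 0 0 0.005; 0 0 -0.05 0 0 0 0.005; 0 0 -0.07 0 0 0 0.005; 0 0 -0.085 0 0 0 0.005; 0 0 -0.085 0 0 0 0.005; 0 0 -0.085 0 0 0 0.005"
}}

```text
time: 6.5
eef_pos: [0.5856, -0.0318, 0.2358]
tcp_rot: [-3.141, 0.0, 0.998]
force: [-0.6, 0.6, -1.1]
opening: 0.201
grasp_force: 59.2
```

```bash
python3 - <<'E'
from h import *
import cv2
to((.587,.249,.238,.998),(.587,.249,.078,.998))
s=capture("scene")[0]
cv2.imwrite("pics/s3.png",cv2.resize(s[160:310,190:390],(800,600),interpolation=cv2.INTER_CUBIC)[:,:,::-1])
E
```

```text
t 6.5 p [ 0.5856 -0.0318  0.2358] rpy [-3.1409e+00  4.0000e-04  9.9770e-01] F [-0.6  0.6 -1.1] M [-0.02  0.    0.03] g 59.2 open 0.0172 q [-0.24  0.33  1.45 -0.    1.36  0.33]
(0.587, 0.249, 0.238, 0.998) [ 0.2367 -0.1511 -0.0022] [-0.0007  0.0004 -0.0003]
(0.587, 0.249, 0.078, 0.998) [ 0.2368 -0.151   0.1578] [-0.0007  0.0004 -0.0003]
```

View pics/s3.png

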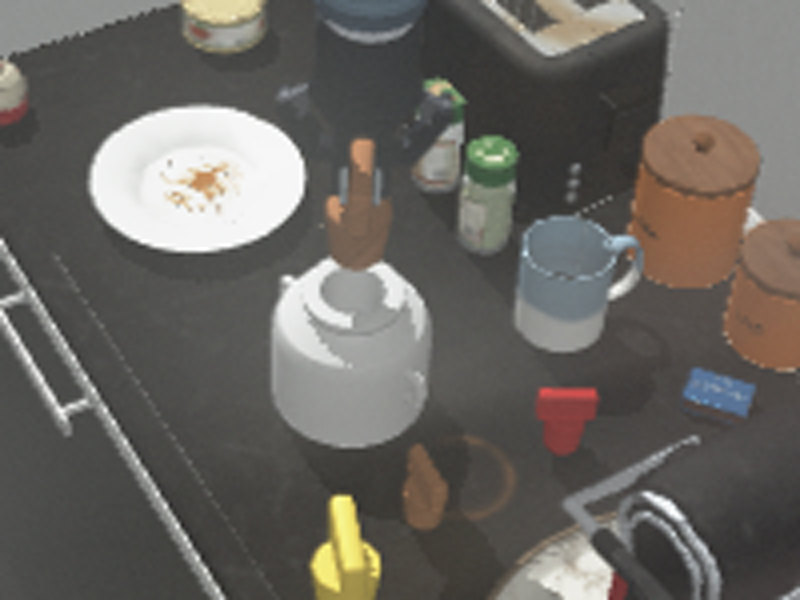

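The stopper is out and upright above the open mouth at (360,240), so I'll carry it over the plate.

Call:
{"method": "jog_arm", "body": {
  "motion": "0.02 -0.013 0 0 0 0 0.005; 0.05 -0.032 0 0 0 0 0.005; 0.085 -0.054 0 0 0 0 0.005; 0.12 -0.077 0 0 0 0 0.005; 0.155 -0.099 0 0 0 0 0.005; 0.19 -0.121 0 0 0 0 0.005; 0.22 -0.14 0 0 0 0 0.005; 0.237 -0.151 0 0 0 0 0.005; 0.237 -0.151 0 0 0 0 0.005; 0.237 -0.151 0 0 0 0 0.005"
}}

```text
time: 7.8
eef_pos: [0.5876, 0.2481, 0.2359]
tcp_rot: [-3.142, 0.001, 0.997]
force: [-0.2, 0.1, -1.8]
opening: 0.202
grasp_force: 59.2
```

Call:
{"method": "jog_arm", "body": {
  "motion": "0 0 0.03 0 0 0 0.005; 0 0 0.06 0 0 0 0.005; 0 0 0.09 0 0 0 0.005; 0 0 0.12 0 0 0 0.005; 0 0 0.14 0 0 0 0.005; 0 0 0.15 0 0 0 0.005; 0 0 0.15 0 0 0 0.005; 0 0 0.15 0 0 0 0.005"
}}

```text
time: 8.8
eef_pos: [0.5884, 0.249, 0.0875]
tcp_rot: [3.14, -0.001, 0.997]
force: [-0.1, 0.1, -1.1]
opening: 0.204
grasp_force: 59.2
```

```bash
python3 - <<'E'
from h import *
import cv2
to((.587,.249,.0765,.998))
s=capture("scene")[0]; capture("top")
to((.587,.249,.0765,.998))
cv2.imwrite("pics/s4.png",cv2.resize(s[150:270,180:340],(800,600),interpolation=cv2.INTER_CUBIC)[:,:,::-1])
E
```

```text
t 8.8 p [0.5884 0.249  0.0875] rpy [ 3.1402e+00 -1.3000e-03  9.9740e-01] F [-0.1  0.1 -1.1] M [ 0.01 -0.02 -0.03] g 59.2 open 0.0174 q [ 0.23  0.55  1.5  -0.    1.09  0.8 ]
(0.587, 0.249, 0.0765, 0.998) [-0.0008 -0.0012  0.011 ] [ 0.0014 -0.0013 -0.0006]
t 8.9 p [0.5883 0.2493 0.0876] rpy [ 3.1401e+00 -1.5000e-03  9.9770e-01] F [-0.4  0.3 -2.1] M [ 0.03 -0.   -0.08] g 59.2 open 0.017 q [ 0.23  0.54  1.5  -0.    1.09  0.8 ]
(0.587, 0.249, 0.0765, 0.998) [-0.001  -0.001   0.0111] [ 0.0015 -0.0015 -0.0003]
```

View pics/s4.png

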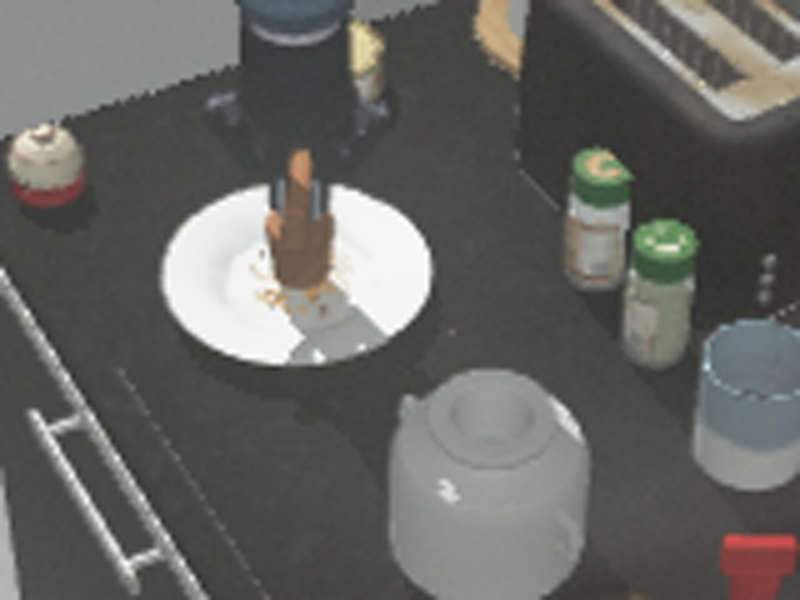

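The stopper hangs upright over the middle of the plate, its foot at about (303,285). I'll lower it slowly until contact.

Call:
{"method": "jog_arm", "body": {
  "motion": "0 0 0.003 0 0 0 0.005; 0 0 0.006 0 0 0 0.005; 0 0 0.008 0 0 0 0.005; 0 0 0.009 0 0 0 0.005; 0 0 0.009 0 0 0 0.005; 0 0 0.009 0 0 0 0.005"
}}

```text
time: 9.65
eef_pos: [0.5876, 0.2492, 0.0773]
tcp_rot: [3.142, -0.0, 0.998]
force: [0.3, -0.1, -2.0]
opening: 0.199
grasp_force: 59.3
```

Call:
{"method": "jog_arm", "body": {
  "motion": "0 0 0.001 0 0 0 0.005; 0 0 0.001 0 0 0 0.005; 0 0 0.001 0 0 0 0.005"
}}

```text
time: 10.02
eef_pos: [0.5877, 0.2493, 0.0771]
tcp_rot: [3.141, -0.001, 0.998]
force: [-2.9, -0.1, 5.7]
opening: 0.203
grasp_force: 59.9
```

Contact is felt: the vertical force went from -2 to +5.7 N. I'll open and withdraw straight up.

Call:
{"method": "jog_arm", "body": {
  "motion": "0 0 0 0 0 0 0.02; 0 0 0 0 0 0 0.025; 0 0 0 0 0 0 0.035; 0 0 0 0 0 0 0.05; 0 0 0 0 0 0 0.06; 0 0 0 0 0 0 0.06; 0 0 0 0 0 0 0.06"
}}

```text
time: 10.9
eef_pos: [0.5876, 0.2492, 0.0764]
tcp_rot: [3.142, -0.0, 0.998]
force: [0.6, -0.0, -0.2]
opening: 0.703
grasp_force: 0.0
```

Call:
{"method": "jog_arm", "body": {
  "motion": "0 0 -0.015 0 0 0 0.06; 0 0 -0.035 0 0 0 0.06; 0 0 -0.06 0 0 0 0.06; 0 0 -0.09 0 0 0 0.06; 0 0 -0.12 0 0 0 0.06; 0 0 -0.15 0 0 0 0.06; 0 0 -0.15 0 0 0 0.06; 0 0 -0.15 0 0 0 0.06"
}}

```text
time: 11.9
eef_pos: [0.5872, 0.2492, 0.2262]
tcp_rot: [-3.141, 0.0, 0.998]
force: [0.6, 0.6, -0.1]
opening: 0.702
grasp_force: 0.0
```

```bash
python3 - <<'E'
from h import *
import cv2
to()
K=camera_params("wrist");p,d=capture("wrist");s=capture("scene")[0]
k=K["camera_matrix"];T=np.array(K["pose"])
v,u=np.nonzero(d>0);z=d[v,u];P=np.c_[(u-k[0][2])/k[0][0]*z,(v-k[1][2])/k[1][1]*z,z]@T[:3,:3].T+T[:3,3]
n=np.linalg.norm(P[:,:2]-[.587,.249],axis=1)
Q=P[(n<.06)&(P[:,2]>.09)&(P[:,2]<.11)].astype(np.float32)
print(len(Q),np.percentile(Q[:,2],[5,50,98]),cv2.minAreaRect(np.ascontiguousarray(Q[:,:2])))
a=cv2.resize(s[150:270,180:340],(400,300),interpolation=cv2.INTER_CUBIC)
b=cv2.resize(p,(400,300))
cv2.imwrite("pics/s5.png",np.hstack([a,b])[:,:,::-1])
E
```

```text
t 11.9 p [0.5872 0.2492 0.2262] rpy [-3.1414e+00  2.0000e-04  9.9780e-01] F [ 0.6  0.6 -0.1] M [ 0.02  0.03 -0.03] g 0.0 open 0.0599 q [0.23 0.43 1.33 0.   1.38 0.8 ]
1758 [0.09477248 0.09839506 0.10005457] ((0.5882402658462524, 0.24710074067115784), (0.06874171644449234, 0.01789085939526558), 57.817447662353516)
```

View pics/s5.png

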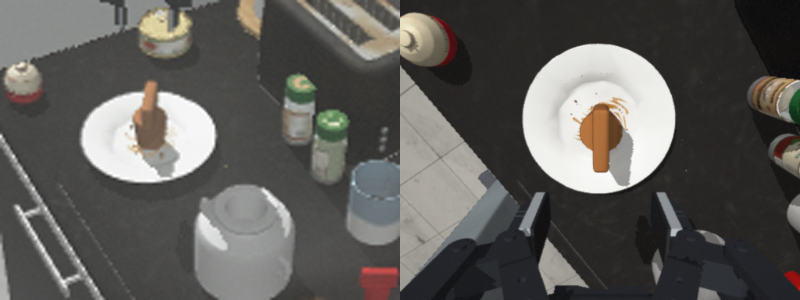

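The stopper stands upright in the middle of the plate, at (150,125) left and (600,130) right. Its top is at 0.098 m, which matches 8 + 90 mm, and the bystanders are unmoved. Handing in.

```bash
python3 -c "
from rig import *
print(finish_job())"
```

```text
the job is handed in; nothing more can be done
None
```

The stopper was twisted free, pulled straight out and set down upright in the middle of the plate, then released. The job is handed in at about 12 s of the 42 s allowed; the hand-in returned no verdict.

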